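# Leak-test a sealed sign shell with a pencil pressure gauge

## Robot

A 6-joint arm with a two-finger parallel gripper is mounted at the origin on the work surface. World frame = base frame: x ahead of the robot, y to its left, z up, the work surface at z = 0. Lengths are in m, angles in rad, forces in N, time in s.
With the tool pointing down it reaches from about 0.325 to 0.75 m from the base axis. Payload 7.6 kg.
Tool frame: the origin (TCP) lies at the very end of the fingers, on their centre line; the grasp point (between the pads) lies 19 mm behind it; z points along the fingers, y is the line along which they close (so a half turn about z gives the same grasp; the last joint's range is limited). The gripper opens to 85 mm and grips with 20 to 120 N. Pads are 22 mm wide; open, the fingers measure 114 mm over their backs; the gripper's body (76 mm by 85 mm) begins 54 mm behind the grasp point. The pads swing forward as they close: fully open they stand 13 mm farther back than shut.
Start: joints at [-1.392, 0.052, 1.401, -0, 1.689, -0.07], TCP at [0.129, -0.509, 0.231] pointing down, gripper open.
Joint ranges: [-2.9, 2.9], [-0.91, 2.17], [0.12, 2.37], [-1.06, 4.2], [0.26, 2.73], [-2.93, 2.93]. Speed limits (rad/s): [2.57, 2.57, 3.01, 3.14, 3.14, 3.14].

## Interface

Orientations are given as a unit quaternion [w, x, y, z].
In Python, from bench import bot gives the robot as it stands.
- The arm moves only by the tool step_arm, never from a script. Its argument "moves" is one flat list of numbers, 7 for each row, row after row: the opening, from -1 (shut) to 1 (fully open), then the shift along the tool's x, y, z in m, then the turn, a rotation vector about the tool's x, y, z in degrees. A call has 1 to 10 rows; each row shifts and turns the commanded pose from where the row before left it, along the tool's axes as they then stand; what a row does not reach is not made up. A row lasts 1/10 s, in which the tool goes at most 50 mm and 8.59 degrees, less where a joint would pass 70% of its speed; a pose out of reach is approached as far as the arm can. A call with a gripper value outside its range is refused whole. The fingers move at their own pace and stop on an object; "squeeze" is the grip in N (left out, the last holds). Time passes only in rows, so rows that do not move let the fingers close. It gives the time, the measured TCP pose, the force, the opening and the grip force at its end, in the units of the state.
- bot.sense(): the state, without advancing time (a new reading comes with each control period).
- bot.get_image(name): name is "scene" or "top"; returns the picture (384x512x3 uint8, red, green, blue); there is no depth.
- bot.camera_params(name): a dict with "intrinsics" (3x3 intrinsics, pixels), "R" (3x3) and "t" (3): a world point X has camera coordinates R X + t. Camera axes: x right, y down, z forward; pixel columns grow to the right and rows downward; lengths in m; the calibration is good to about 2 mm. A picture is of the moment at which its call begins. camera_params takes no time and is no camera call.
- bot.close_job(): hands the job in; it is judged then, once.
Trained networks look in the newest picture that a camera, given by its name, has taken for a name from the list of things; names that differ only in an ending like _2 or _b are one class to them, and where a whole thing is asked for, a point or a joint stands for the part that bears it (a point fixed in the world has none). Each returns a list of dicts, best first, with "p" (0 to 1); they miss things now and then, are a little off and sometimes report something else, mostly with a low value. They report only what shows in the picture. A call takes as long as a camera call. They do not tell look-alikes from the thing itself.
- bot.recognise(camera, thing): "location" ([x, y, z] in m, in world coordinates, good to about 4 mm: the middle of the surface that is visible of it).
- bot.landmark_of(camera, thing): "location" ([x, y, z] in m, in world coordinates, good to about 4 mm: a listed point, or the origin of a listed thing).
The state is a dict: "t": time; "joint_pos": joint angles; "joint_velocities": joint speeds; "tau": joint torques, N m; "position": TCP position; "ee_rot": TCP orientation; "wrist_force": force on the tool from outside, world axes, zero at the start; "wrist_torque": the same for the moment, N m; "finger_gap": finger opening in m; "gripper_force": force on a finger pad.
Only numpy, scipy, OpenCV 4.12 (cv2) and the standard library are available. Lean on these libraries where they do the work, as an engineer would, in place of code of your own. Each camera call takes 0.05 s, during which the arm holds its last target. There are 200 camera calls.

## Task

Take the pencil pressure gauge out of its stand and press it straight down onto the valve stem of the white sign shell until the stem is pushed fully in, without ever pushing harder than 25 N, and keep it pressed for a good second while the air pushes the gauge's rod up. Then put the gauge back fully home and upright in its stand, with the rod left standing out for the inspector to read. Leave the other things on the bench where they are.

Things in the scene. Friction and masses are not known exactly. Their poses are not given: they have to be found in the camera images.
- gauge: pencil pressure gauge, loose, about 0.09 kg: upright round metal tube 95 mm tall, 24 mm wide up to 50 mm height, 22 mm above. Origin at the centre of its bottom end, z up along it. The bottom end is the chuck: a conical mouth, 18 mm wide, narrowing over 6 mm to a 9.6 mm bore that ends in a shoulder 16 mm above the end face, on which the stem's top seats
- gauge_grip (a point): on the gauge's axis, 78 mm above its bottom end and 17 mm below its top: the height to grip the tube (22 mm wide here) from above. Gripped so, the gripper's body stays clear of the rod, which can rise to about 25 mm above the tube's top
- rod (a joint): how far the gauge's 6 mm thick white rod has come out of its top end, m: 0 at the start (3 mm shows), about 0.015 to 0.022 after a full press, depending on the unknown air pressure. It rises as the stem is pushed in, 5 mm per mm, and light friction (0.4 N) keeps it out when the gauge is taken off; do not push it back
- holder: the gauge's stand, a fixed grey block 70 x 70 x 38 mm; origin at the centre of its underside, z up. A round hole 27 mm wide and 30 mm deep (floor 8 mm above the underside, 3 mm chamfer at the mouth) in the middle of its top holds the gauge upright, chuck down.
- holder_mouth (a point): centre of the mouth of the stand's hole, on the stand's top face, 30 mm above the hole's floor
- case: the white sign shell under test, fixed: 150 mm long (its x), 100 mm wide, 50 mm tall, the +x end half round, a bare brass valve stem on top near that end. Origin at the centre of its underside, z up. (A second shell like it, with a black cap over its stem, stands at the far side and is not tested)
- valve_port (a point): top centre of the black rubber grommet (22 mm wide, 6 mm high) on the shell, out of which the valve stem stands upright, 7.8 mm in diameter. The stem's top is 24 to 40 mm above this point: how high differs each time and is not measured; find it by feel or by sight. The gauge is home when the stem's top is on the chuck's shoulder and the stem is pushed in
- stem (a joint): how far the sprung stem is pushed in, m: 0 at rest, 0.004 fully in, at a hard stop. It starts to give at about 4 N and is fully in at about 12 N; more than 25 N between gauge and shell is too hard.
- screw_tub: bystander: small open blue tub 62 x 55 x 28 mm, loose; origin under its centre
- screwdriver: bystander: screwdriver 170 mm long lying on the bench, loose; origin under its middle
- tape_roll: bystander: roll of pale tape 96 mm wide, 24 mm high, loose; origin under its centre
- glue_gun: bystander: dark green glue gun lying on its side, 160 mm long, 36 mm high, loose; origin under its barrel
- bottle: bystander: white bottle 56 mm wide, 130 mm tall, loose; origin under its centre
There are look-alikes about, which are no part of the job. What is meant by the gauge is not blue, orange or purple, and is the larger of those in its own colour.

How it is judged:
On the way:
1. the gauge is pressed on the stem, the stem at least 3.2 mm in and the rod at least 9 mm out, kept so for half a second (value of joint stem above 0.0032 m and value of joint rod above 0.009 m and contact force between gauge and case above 4 N), for 0.5 s.
At the end, for the whole second after the job is handed in: The gauge stands at rest in its stand: its bottom centre within 5 mm of the hole's axis and within 3 mm of the hole's floor, tilted less than 0.12 rad, its rod still at least 9 mm out (horizontal distance between gauge and holder_mouth below 0.005 m and z of gauge in the frame of holder below 0.011 m and angle between gauge's own z axis and vertical below 0.12 rad and value of joint rod above 0.009 m and linear speed of gauge below 0.02 m/s); the robot touches nothing.
It fails at once if the gauge pushes on the shell or its stem with more than 25 N (contact force between gauge and case above 25 N).
It fails at once if a loose bystander is moved more than 30 mm (distance of any of screw_tub, screwdriver, tape_roll, glue_gun, bottle from where it was at the start of the episode above 0.03 m).
It also fails if it takes over 61 s, if anything falls off the work surface, if the arm or the gripper's body presses on something with over 40 N, if the wrist force passes 120 N, or if a joint passes its speed limit or range.

## Working session

There is one attempt and no reset: what is moved stays moved. The work goes in short steps, Python scripts to look and compute and a tool call to move; the robot and the scene stay as the last step left them, time stands still between calls to the robot, and variables do not carry over. Pictures are saved under pics/ and viewed, at most 10 in all, crops included, and the job is handed in when it is done.

Besides the shell and the picture viewer there is one more tool, called after "Call:" as name(argument=value, ...) on one line, values as JSON. step_arm: Moves the arm, as the interface text tells. Its arguments: {"type":"object","properties":{"moves":{"type":"array","items":{"type":"number"}},"squeeze":{"type":"number"}},"required":["moves"]}

```bash
mkdir -p pics; python3 - <<'E'
from bench import bot
import cv2,numpy as np
s=bot.sense();print(s['t'],s['position'],s['ee_rot'],s['finger_gap'],s['wrist_force'])
for c in ['scene','top']:
    cv2.imwrite(f'pics/{c}0.png',bot.get_image(c)[:,:,::-1])
    p=bot.camera_params(c);print(c,np.round(p['intrinsics'],1).tolist(),np.round(p['R'],4).tolist(),np.round(p['t'],4).tolist())
    for n in ['gauge','gauge_grip','holder_mouth','holder','valve_port','case']:
        print(n,[(np.round(d['location'],4).tolist(),round(d['p'],2)) for d in bot.landmark_of(c,n)])
E
```

```text
0.0 [ 0.1292339  -0.50852881  0.23045163] [-7.96359275e-04  9.92273488e-01  1.24067268e-01 -5.76611271e-05] 0.0854122815280553 [-0.08094035  0.22364934 -0.90935287]
scene [[441.8, 0.0, 255.5], [0.0, 441.8, 192.6], [0.0, 0.0, 1.0]] [[-0.4949, 0.8689, 0.0096], [0.4842, 0.2849, -0.8272], [-0.7215, -0.4047, -0.5618]] [0.2832, -0.184, 1.7614]
gauge [([0.3891, 0.2578, 0.0025], 0.64), ([0.4889, 0.3497, 0.0011], 0.62), ([0.492, 0.2608, 0.0068], 0.59), ([0.583, 0.2163, -0.0002], 0.57), ([0.5796, 0.2696, -0.0023], 0.49)]
gauge_grip [([0.4848, 0.3456, 0.0761], 0.78), ([0.4934, 0.2583, 0.0849], 0.75), ([0.5923, 0.214, 0.0795], 0.65), ([0.5815, 0.27, 0.0556], 0.58), ([0.3905, 0.2616, 0.0525], 0.46), ([0.4928, 0.2568, 0.0092], 0.32)]
holder_mouth [([0.4952, 0.2581, 0.0413], 0.85)]
holder [([0.492, 0.2547, -0.0012], 0.62)]
valve_port [([0.5536, -0.2623, 0.0544], 0.59)]
case []
top [[389.9, 0.0, 254.0], [0.0, 389.9, 187.3], [0.0, 0.0, 1.0]] [[-0.0019, -0.9999, -0.016], [-0.99, 0.0042, -0.1412], [0.1412, 0.0155, -0.9899]] [-0.0084, 0.558, 1.2248]
gauge [([0.4973, 0.2537, 0.0063], 0.61), ([0.5925, 0.212, -0.0046], 0.58), ([0.5831, 0.2739, -0.0015], 0.57), ([0.4835, 0.3465, -0.0002], 0.53), ([0.3923, 0.2647, 0.0005], 0.46)]
gauge_grip [([0.4943, 0.2638, 0.0839], 0.58), ([0.5809, 0.2736, 0.052], 0.55), ([0.5939, 0.2178, 0.0805], 0.46), ([0.4891, 0.3541, 0.0835], 0.46), ([0.3905, 0.2589, 0.0563], 0.37)]
holder_mouth [([0.4903, 0.262, 0.0378], 0.59)]
holder [([0.4886, 0.2582, 0.0021], 0.56)]
valve_port [([0.5533, -0.2631, 0.0563], 0.92)]
case [([0.53, -0.2517, 0.0022], 0.81)]
```

```bash
python3 - <<'E'
import cv2
a=cv2.imread('pics/scene0.png');b=cv2.imread('pics/top0.png')
cv2.imwrite('pics/both.png',cv2.resize(cv2.vconcat([a,b]),(800,1200))[:600]);
cv2.imwrite('pics/s.png',cv2.resize(a,(800,600)));cv2.imwrite('pics/t.png',cv2.resize(b,(800,600)))
E
```

```text
(no output)
```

View pics/s.png

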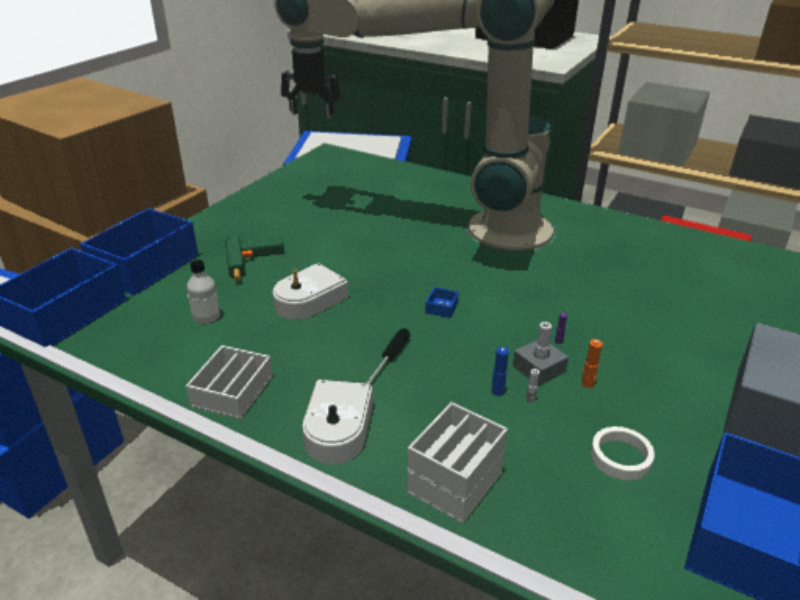

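View pics/t.png

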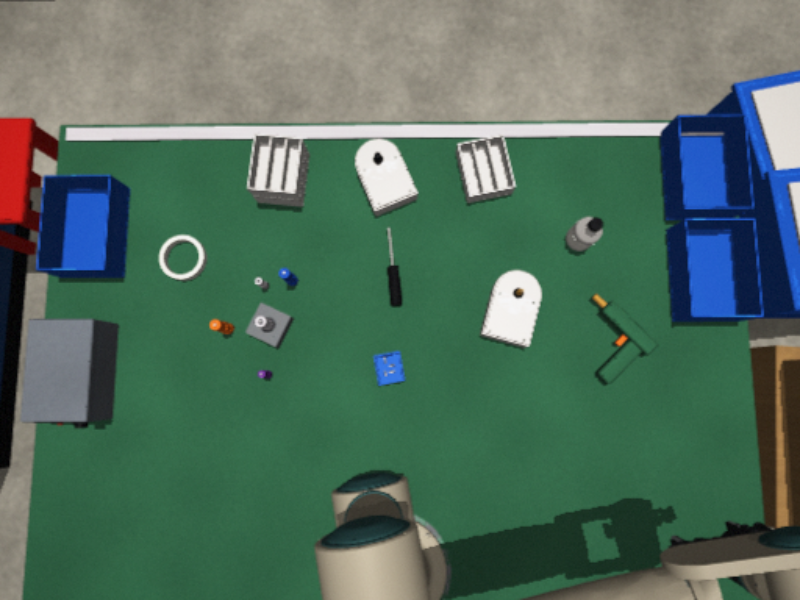

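The top view shows the gauge (light grey, larger) standing in the grey block at about (263,323), with look-alikes around it. The valve stem is on the shell at about (518,292). The scene view shows the same at (544,335) and (296,278). I'll zoom in for precise pixels.

```bash
python3 - <<'E'
import cv2
a=cv2.imread('pics/scene0.png');b=cv2.imread('pics/top0.png')
def c(im,u,v):
    return cv2.resize(im[v-20:v+20,u-26:u+27],(400,300),interpolation=cv2.INTER_CUBIC)
o=cv2.vconcat([cv2.hconcat([c(a,347,220),c(a,190,180)]),cv2.hconcat([c(b,169,206),c(b,331,187)])])
cv2.imwrite('pics/crops.png',o)
E
```

```text
(no output)
```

View pics/crops.png

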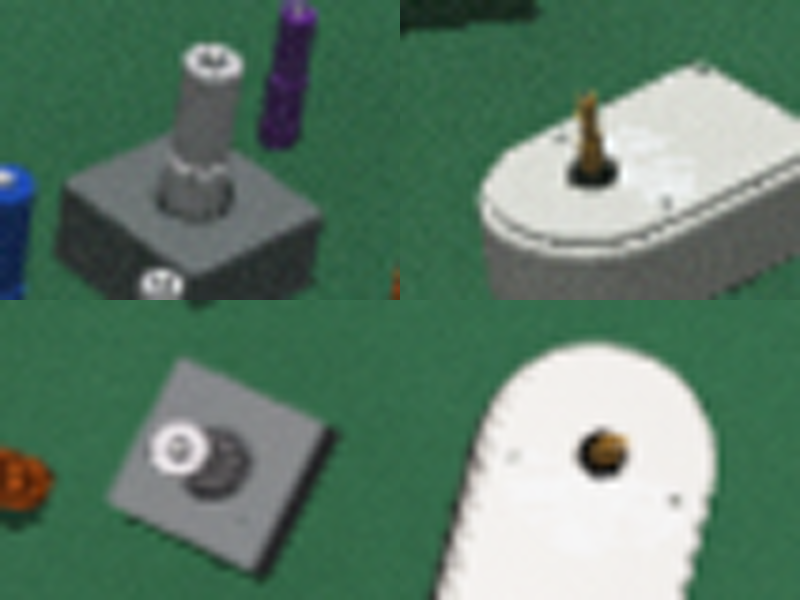

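The crops show the gauge's top ring at scene (348.6,207.8) and top (166.4,205.5), the stem tip at scene (188.3,172.2) and top (332.5,186.1), and the grommet at scene (188.9,182.4) and top (331.3,187.2).

```bash
cat > h.py <<'E'
from bench import bot
import numpy as np,cv2
C={c:bot.camera_params(c) for c in ['scene','top']}
def ray(c,uv,z):
    p=C[c];R=np.array(p['R']);t=np.array(p['t']);d=R.T@np.linalg.solve(p['intrinsics'],[*uv,1]);o=-R.T@t
    return np.round(o+d*(z-o[2])/d[2],4)
def tri(a,b):
    P=[np.array(C[c]['intrinsics'])@np.c_[C[c]['R'],C[c]['t']] for c in ('scene','top')]
    X=cv2.triangulatePoints(P[0],P[1],np.float64(a),np.float64(b))[:,0];return np.round(X[:3]/X[3],4)
E
python3 - <<'E'
from h import *
print('gauge',tri((348.6,207.8),(166.4,205.5)),ray('scene',(348.6,207.8),.103),ray('top',(166.4,205.5),.103))
print('hole',ray('top',(171,207.5),.038))
print('stem',tri((188.3,172.2),(332.5,186.1)),'grom',tri((188.9,182.4),(331.3,187.2)),ray('scene',(188.9,182.4),.056),ray('top',(331.3,187.2),.056))
for z in (.08,.088,.096):print(ray('scene',(188.3,172.2),z),ray('top',(332.5,186.1),z))
E
```

```text
gauge [0.4939 0.2566 0.1036] [0.4937 0.2556 0.103 ] [0.4935 0.2579 0.103 ]
hole [0.4932 0.2585 0.038 ]
stem [ 0.5545 -0.2563  0.0924] grom [ 0.5556 -0.2582  0.0539] [ 0.5584 -0.257   0.056 ] [ 0.5547 -0.2569  0.056 ]
[ 0.5391 -0.2716  0.08  ] [ 0.5548 -0.2563  0.08  ]
[ 0.5493 -0.2632  0.088 ] [ 0.5536 -0.2548  0.088 ]
[ 0.5595 -0.2548  0.096 ] [ 0.5525 -0.2533  0.096 ]
```

Call:
step_arm(moves=[0.2,0.0375,-0.0172,0,0,0,0,0.2,0.0375,-0.0172,0,0,0,0,0.2,0.0375,-0.0172,0,0,0,0,0.2,0.0375,-0.0172,0,0,0,0,0.2,0.0375,-0.0172,0,0,0,0,0.2,0.0375,-0.0172,0,0,0,0,0.2,0.0375,-0.0172,0,0,0,0,0.2,0.0375,-0.0172,0,0,0,0,0.2,0.0375,-0.0172,0,0,0,0,0.2,0.0375,-0.0172,0,0,0,0], squeeze=40)

```text
t: 1.7
position: [0.4516, -0.2485, 0.2315]
ee_rot: [0.0, 0.992, 0.124, 0.0]
wrist_force: [0.2, -0.2, 0.7]
finger_gap: 0.0512
gripper_force: 0.0
```

Call:
step_arm(moves=[0.2,0.014,-0.04,0,0,0,0,0.2,0.014,-0.04,0,0,0,0,0.2,0.014,-0.04,0,0,0,0,0.2,0.014,-0.04,0,0,0,0,0.2,0.014,-0.04,0,0,0,0,0.2,0.014,-0.04,0,0,0,0,0.2,0.014,-0.04,0,0,0,0,0.2,0.014,-0.04,0,0,0,0,0.2,0.014,-0.04,0,0,0,0,0.2,0.014,-0.04,0,0,0,0])

```text
t: 2.7
position: [0.4874, 0.1742, 0.2314]
ee_rot: [0.0, 0.992, 0.124, 0.0]
wrist_force: [1.0, 0.2, 0.9]
finger_gap: 0.0513
gripper_force: 0.0
```

Call:
step_arm(moves=[0.2,0.0132,-0.0394,0,0,0,0,0.2,0.0132,-0.0394,0,0,0,0,0.2,0,0,0.03,0,0,0,0.2,0,0,0.03,0,0,0,0.2,0,0,0,0,0,0,0.2,0,0,0,0,0,0])

```text
t: 3.3
position: [0.4938, 0.2551, 0.1718]
ee_rot: [0.0, 0.992, 0.124, -0.0]
wrist_force: [-0.4, 0.9, 0.8]
finger_gap: 0.0512
gripper_force: 0.0
```

```bash
python3 - <<'E'
from h import *
s=bot.sense();print(s['position'],s['wrist_force'])
a=bot.get_image('scene');b=bot.get_image('top')
def c(im,u,v):
    return cv2.resize(im[v-30:v+30,u-40:u+40,::-1],(400,300),interpolation=cv2.INTER_CUBIC)
cv2.imwrite('pics/pre.png',cv2.hconcat([c(a,347,210),c(b,169,206)]))
E
```

```text
[0.49381072 0.25509171 0.17179631] [-0.4310112   0.89801038  0.7510486 ]
```

View pics/pre.png

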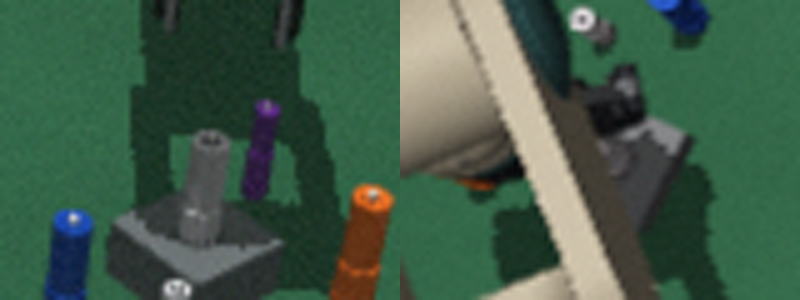

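Call:
step_arm(moves=[0.2,0,-0.0015,0.025,0,0,0,0.2,0,0,0.025,0,0,0,0.2,0,0,0.025,0,0,0,0.2,0,0,0.02,0,0,0,0.2,0,0,0.01,0,0,0,0.2,0,0,0,0,0,0])

```text
t: 4.0
position: [0.4935, 0.2565, 0.0663]
ee_rot: [0.0, 0.992, 0.124, -0.0]
wrist_force: [0.1, -1.2, -0.2]
finger_gap: 0.0511
gripper_force: 0.0
```

Call:
step_arm(moves=[-1,0,0,0,0,0,0,-1,0,0,0,0,0,0,-1,0,0,0,0,0,0,-1,0,0,0,0,0,0,-1,0,0,0,0,0,0,-1,0,0,0,0,0,0,-1,0,0,0,0,0,0], squeeze=50)

```text
t: 4.7
position: [0.4944, 0.2571, 0.0682]
ee_rot: [-0.0, 0.992, 0.124, 0.002]
wrist_force: [-1.1, -1.0, 5.9]
finger_gap: 0.0209
gripper_force: 48.7
```

Call:
step_arm(moves=[-1,0,0,-0.01,0,0,0,-1,0,0,-0.02,0,0,0,-1,0,0,-0.03,0,0,0,-1,0,0,-0.03,0,0,0,-1,0,0,-0.03,0,0,0,-1,0,0,-0.03,0,0,0,-1,0,0,0,0,0,0,-1,0,0,0,0,0,0])

```text
t: 5.5
position: [0.4934, 0.2567, 0.2165]
ee_rot: [-0.0, 0.992, 0.124, 0.0]
wrist_force: [-0.6, -0.1, -1.8]
finger_gap: 0.0207
gripper_force: 49.3
```

Call:
step_arm(moves=[-1,-0.0052,0.0395,0,0,0,0,-1,-0.0052,0.0395,0,0,0,0,-1,-0.0052,0.0395,0,0,0,0,-1,-0.0052,0.0395,0,0,0,0,-1,-0.0052,0.0395,0,0,0,0,-1,-0.0052,0.0395,0,0,0,0,-1,-0.0052,0.0395,0,0,0,0,-1,-0.0052,0.0395,0,0,0,0,-1,-0.0052,0.0395,0,0,0,0,-1,-0.0052,0.0395,0,0,0,0])

```text
t: 6.5
position: [0.5394, -0.1404, 0.214]
ee_rot: [-0.001, 0.992, 0.124, -0.002]
wrist_force: [0.8, -0.4, -1.3]
finger_gap: 0.0206
gripper_force: 49.4
```

Call:
step_arm(moves=[-1,-0.0039,0.0295,0,0,0,0,-1,-0.0038,0.0295,0,0,0,0,-1,-0.0038,0.0295,0.005,0,0,0,-1,-0.0038,0.0294,0.012,0,0,0,-1,0,0,0.012,0,0,0,-1,0,0,0.012,0,0,0,-1,0,0,0,0,0,0,-1,0,0,0,0,0,0])

```text
t: 7.3
position: [0.5544, -0.256, 0.1749]
ee_rot: [-0.0, 0.992, 0.125, -0.0]
wrist_force: [-0.2, 0.4, -0.2]
finger_gap: 0.0207
gripper_force: 49.5
```

```bash
python3 - <<'E'
from h import *
s=bot.sense();print(s['position'],s['wrist_force'])
a=bot.get_image('scene');b=bot.get_image('top')
def c(im,u,v):
    return cv2.resize(im[v-30:v+30,u-26:u+27,::-1],(530,600),interpolation=cv2.INTER_CUBIC)
cv2.imwrite('pics/st.png',cv2.hconcat([c(a,190,165)[:, 65:465],c(b,331,187)[:,65:465]]))
E
```

```text
[ 0.55437363 -0.25598204  0.17485794] [-0.19866039  0.44799791 -0.16918472]
```

View pics/st.png

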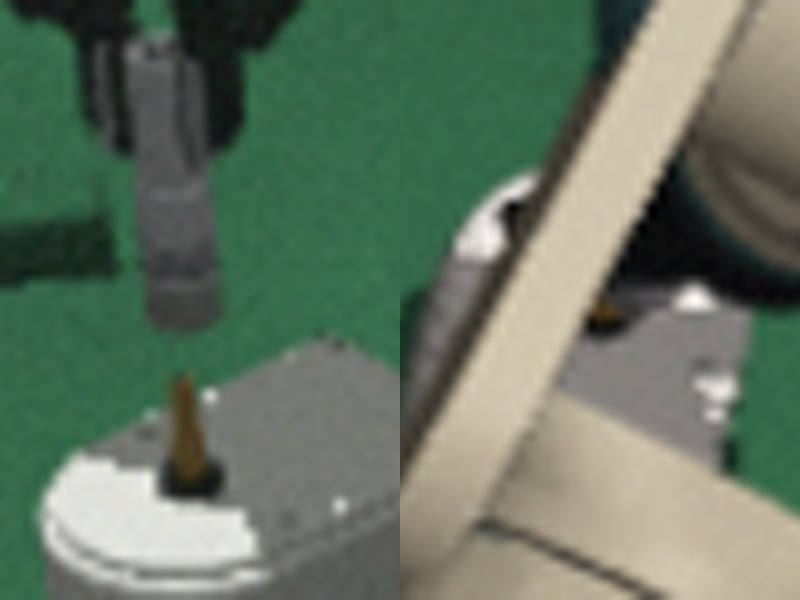

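The scene view shows the gauge mouth just above the stem tip: mouth centre about (184,308), tip (183,378), about 2 mm off sideways. I'll nudge it and descend by feel.

Call:
step_arm(moves=[-1,0.0002,0.0016,0.01,0,0,0,-1,0,0,0.009,0,0,0,-1,0,0,0.002,0,0,0,-1,0,0,0.002,0,0,0,-1,0,0,0,0,0,0])

```text
t: 7.9
position: [0.555, -0.2585, 0.152]
ee_rot: [-0.0, 0.992, 0.124, -0.0]
wrist_force: [-0.3, 0.1, -1.2]
finger_gap: 0.0209
gripper_force: 49.5
```

Call:
step_arm(moves=[-1,0,0,0.001,0,0,0,-1,0,0,0.001,0,0,0,-1,0,0,0.001,0,0,0,-1,0,0,0,0,0,0])

```text
t: 8.3
position: [0.555, -0.2585, 0.1492]
ee_rot: [0.0, 0.992, 0.124, -0.0]
wrist_force: [-0.3, 0.0, -1.2]
finger_gap: 0.0206
gripper_force: 49.5
```

Call:
step_arm(moves=[-1,0,0,0.001,0,0,0,-1,0,0,0.001,0,0,0,-1,0,0,0,0,0,0])

```text
t: 8.6
position: [0.555, -0.2585, 0.1471]
ee_rot: [-0.0, 0.992, 0.124, -0.0]
wrist_force: [0.7, 0.4, -0.9]
finger_gap: 0.0208
gripper_force: 49.5
```

Call:
step_arm(moves=[-1,0,0,0.001,0,0,0,-1,0,0,0.001,0,0,0,-1,0,0,0,0,0,0])

```text
t: 8.9
position: [0.555, -0.2585, 0.1451]
ee_rot: [-0.0, 0.992, 0.124, -0.0]
wrist_force: [-0.6, -0.8, -0.6]
finger_gap: 0.0208
gripper_force: 49.5
```

Call:
step_arm(moves=[-1,0,0,0.001,0,0,0,-1,0,0,0.001,0,0,0,-1,0,0,0,0,0,0])

```text
t: 9.2
position: [0.555, -0.2585, 0.1431]
ee_rot: [-0.0, 0.992, 0.124, -0.0]
wrist_force: [0.2, -0.3, -1.4]
finger_gap: 0.0207
gripper_force: 49.5
```

Call:
step_arm(moves=[-1,0,0,0.001,0,0,0,-1,0,0,0.001,0,0,0,-1,0,0,0,0,0,0])

```text
t: 9.5
position: [0.555, -0.2585, 0.1411]
ee_rot: [-0.0, 0.992, 0.124, -0.0]
wrist_force: [-0.3, -0.2, -0.9]
finger_gap: 0.0209
gripper_force: 49.5
```

Call:
step_arm(moves=[-1,0,0,0.001,0,0,0,-1,0,0,0.001,0,0,0,-1,0,0,0,0,0,0])

```text
t: 9.8
position: [0.555, -0.2585, 0.1391]
ee_rot: [-0.0, 0.992, 0.124, -0.0]
wrist_force: [0.1, -0.2, -1.2]
finger_gap: 0.0205
gripper_force: 49.5
```

Call:
step_arm(moves=[-1,0,0,0.001,0,0,0,-1,0,0,0.001,0,0,0,-1,0,0,0,0,0,0])

```text
t: 10.1
position: [0.555, -0.2585, 0.1371]
ee_rot: [-0.0, 0.992, 0.124, -0.0]
wrist_force: [0.1, -0.3, -0.6]
finger_gap: 0.021
gripper_force: 49.5
```

Call:
step_arm(moves=[-1,0,0,0.001,0,0,0,-1,0,0,0.001,0,0,0,-1,0,0,0,0,0,0])

```text
t: 10.4
position: [0.5551, -0.2586, 0.1356]
ee_rot: [0.0, 0.992, 0.124, 0.0]
wrist_force: [-0.8, 0.1, -0.5]
finger_gap: 0.021
gripper_force: 49.6
```

Call:
step_arm(moves=[-1,0,0,0.001,0,0,0,-1,0,0,0,0,0,0])

```text
t: 10.6
position: [0.5552, -0.2585, 0.1348]
ee_rot: [0.0, 0.992, 0.124, 0.0]
wrist_force: [-1.5, 0.9, 3.0]
finger_gap: 0.0207
gripper_force: 49.9
```

Call:
step_arm(moves=[-1,0,0,0.001,0,0,0,-1,0,0,0,0,0,0])

```text
t: 10.8
position: [0.5553, -0.2586, 0.134]
ee_rot: [0.0, 0.992, 0.124, 0.0]
wrist_force: [-0.8, 0.5, 5.0]
finger_gap: 0.0207
gripper_force: 50.3
```

Call:
step_arm(moves=[-1,0,0,0.001,0,0,0,-1,0,0,0,0,0,0])

```text
t: 11.0
position: [0.5553, -0.2586, 0.1335]
ee_rot: [0.0, 0.992, 0.124, 0.001]
wrist_force: [-2.3, 2.0, 7.1]
finger_gap: 0.0208
gripper_force: 50.6
```

Call:
step_arm(moves=[-1,0,0,0.001,0,0,0,-1,0,0,0.0005,0,0,0,-1,0,0,0,0,0,0])

```text
t: 11.3
position: [0.5554, -0.2586, 0.1324]
ee_rot: [0.001, 0.992, 0.124, 0.001]
wrist_force: [-2.2, 1.6, 9.6]
finger_gap: 0.0208
gripper_force: 50.7
```

Call:
step_arm(moves=[-1,0,0,0.001,0,0,0,-1,0,0,0,0,0,0])

```text
t: 11.5
position: [0.5554, -0.2586, 0.1316]
ee_rot: [0.001, 0.992, 0.124, 0.001]
wrist_force: [-2.8, 1.6, 9.5]
finger_gap: 0.0205
gripper_force: 50.9
```

```bash
python3 - <<'E'
from h import *
a=bot.get_image('scene')
cv2.imwrite('pics/press.png',cv2.resize(a[130:200,155:225,::-1],(600,600),interpolation=cv2.INTER_CUBIC))
E
```

```text
(no output)
```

View pics/press.png

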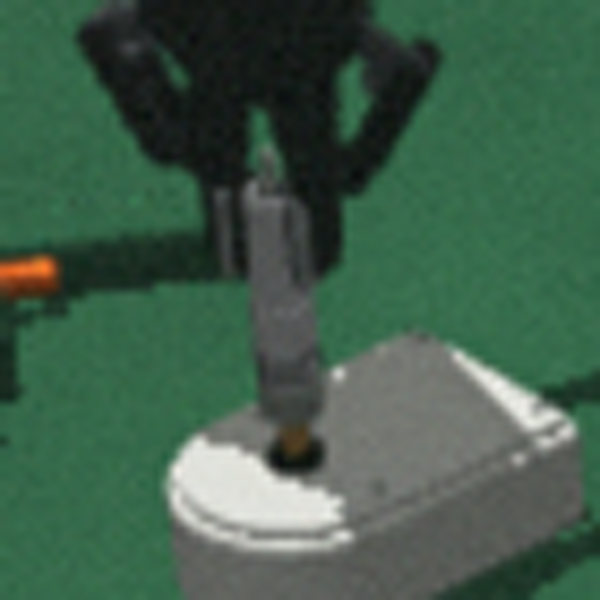

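The gauge is on the stem, with the stem inside the chuck and the rod rising at about (267,165). I'll press to the hard stop.

Call:
step_arm(moves=[-1,0,0,0.001,0,0,0,-1,0,0,0,0,0,0])

```text
t: 11.75
position: [0.5556, -0.2586, 0.1312]
ee_rot: [0.001, 0.992, 0.124, 0.001]
wrist_force: [-4.0, 1.9, 12.6]
finger_gap: 0.0205
gripper_force: 51.2
```

Call:
step_arm(moves=[-1,0,0,0.001,0,0,0,-1,0,0,0,0,0,0])

```text
t: 11.95
position: [0.5557, -0.2587, 0.1311]
ee_rot: [0.001, 0.992, 0.124, 0.001]
wrist_force: [-4.7, 2.4, 16.6]
finger_gap: 0.0208
gripper_force: 51.6
```

Call:
step_arm(moves=[-1,0,0,0,0,0,0,-1,0,0,0,0,0,0,-1,0,0,0,0,0,0,-1,0,0,0,0,0,0,-1,0,0,0,0,0,0,-1,0,0,0,0,0,0,-1,0,0,0,0,0,0,-1,0,0,0,0,0,0,-1,0,0,0,0,0,0,-1,0,0,0,0,0,0])

```text
t: 12.95
position: [0.5557, -0.2587, 0.1312]
ee_rot: [0.001, 0.992, 0.124, 0.001]
wrist_force: [-4.5, 2.8, 14.7]
finger_gap: 0.0205
gripper_force: 51.6
```

Call:
step_arm(moves=[-1,0,0,0,0,0,0,-1,0,0,0,0,0,0,-1,0,0,0,0,0,0,-1,0,0,0,0,0,0,-1,0,0,0,0,0,0])

```text
t: 13.45
position: [0.5557, -0.2587, 0.1311]
ee_rot: [0.001, 0.992, 0.124, 0.001]
wrist_force: [-5.0, 3.4, 16.0]
finger_gap: 0.0204
gripper_force: 51.6
```

Call:
step_arm(moves=[-1,0,0,-0.004,0,0,0,-1,0,0,-0.004,0,0,0,-1,0,0,-0.008,0,0,0,-1,0,0,-0.01,0,0,0,-1,0,0,-0.015,0,0,0,-1,0,0,-0.02,0,0,0,-1,0,0,-0.025,0,0,0,-1,0,0,0,0,0,0])

```text
t: 14.25
position: [0.5564, -0.2593, 0.2191]
ee_rot: [0.002, 0.992, 0.124, 0.003]
wrist_force: [-0.6, 0.4, -1.5]
finger_gap: 0.0211
gripper_force: 49.6
```

```bash
python3 - <<'E'
from h import *
s=bot.sense();print(s['position'],s['ee_rot'],s['wrist_force'])
a=bot.get_image('scene')
cv2.imwrite('pics/lift.png',cv2.resize(a[110:190,150:230,::-1],(600,600),interpolation=cv2.INTER_CUBIC))
E
```

```text
[ 0.55642201 -0.25925987  0.21912666] [0.00242601 0.99226633 0.12405907 0.00331488] [-0.60241782  0.3632334  -1.49534151]
```

View pics/lift.png

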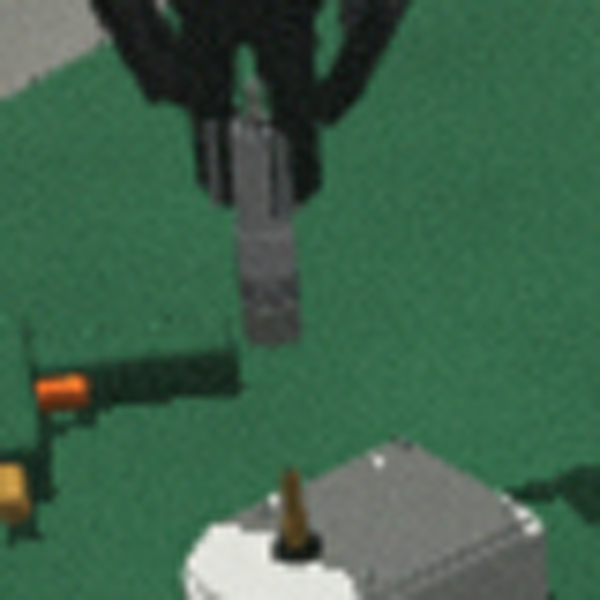

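Call:
step_arm(moves=[-1,0.0051,-0.0397,0,0,0,0,-1,0.0051,-0.0397,0,0,0,0,-1,0.0051,-0.0397,0,0,0,0,-1,0.0051,-0.0397,0,0,0,0,-1,0.0051,-0.0397,0,0,0,0,-1,0.0051,-0.0397,0,0,0,0,-1,0.0051,-0.0397,0,0,0,0,-1,0.0051,-0.0397,0,0,0,0,-1,0.0051,-0.0397,0,0,0,0,-1,0.0051,-0.0397,0,0,0,0])

```text
t: 15.3
position: [0.5058, 0.1403, 0.2124]
ee_rot: [0.0, 0.992, 0.124, -0.001]
wrist_force: [0.6, 0.9, -1.0]
finger_gap: 0.0205
gripper_force: 49.6
```

Call:
step_arm(moves=[-1,0.005,-0.039,0,0,0,0,-1,0.005,-0.039,0,0,0,0,-1,0.005,-0.039,0,0,0,0,-1,0,0,0.03,0,0,0,-1,0,0,0.03,0,0,0,-1,0,0,0.02,0,0,0,-1,0,0,0,0,0,0,-1,0,0,0,0,0,0,-1,0,0,0,0,0,0])

```text
t: 16.2
position: [0.4931, 0.2561, 0.1352]
ee_rot: [-0.0, 0.992, 0.124, 0.001]
wrist_force: [0.3, -0.4, -0.6]
finger_gap: 0.0208
gripper_force: 49.8
```

```bash
python3 - <<'E'
from h import *
s=bot.sense();print(s['position'],s['ee_rot'],s['wrist_force'])
d=np.array([.4934,.2567])-s['position'][:2];print(.9692*d[0]+.2462*d[1],.2462*d[0]-.9692*d[1])
a=bot.get_image('scene')
cv2.imwrite('pics/ret.png',cv2.resize(a[160:240,307:387,::-1],(600,600),interpolation=cv2.INTER_CUBIC))
E
```

```text
[0.49311919 0.25610042 0.13524035] [-2.85196004e-04  9.92282988e-01  1.23988491e-01  1.11535427e-03] [ 0.26915105 -0.3658104  -0.60140596]
0.0004197762408605929 -0.0005119796487061379
```

View pics/ret.png

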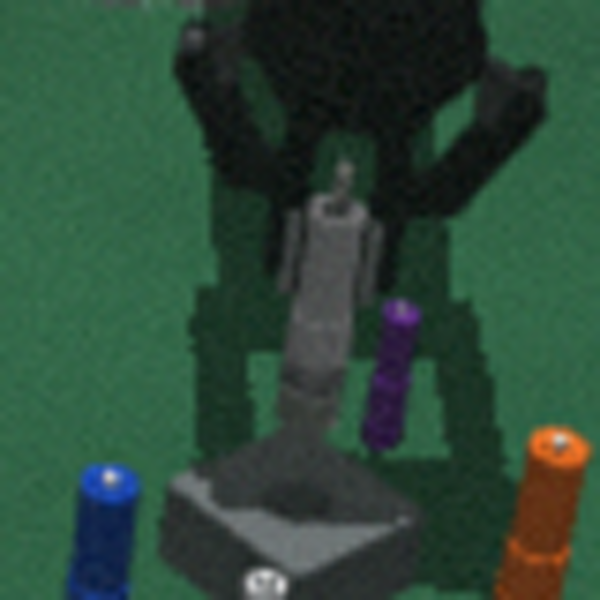

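The gauge is directly above the hole with the rod out at (343,175); the hole is at about (298,497), and the gauge axis runs into it. I'll lower it now.

Call:
step_arm(moves=[-1,0.0004,-0.0005,0.02,0,0,0,-1,0,0,0.012,0,0,0,-1,0,0,0.005,0,0,0,-1,0,0,0.004,0,0,0,-1,0,0,0.004,0,0,0,-1,0,0,0,0,0,0])

```text
t: 16.85
position: [0.4928, 0.2565, 0.0885]
ee_rot: [-0.0, 0.992, 0.124, 0.0]
wrist_force: [2.3, 1.3, -1.8]
finger_gap: 0.0205
gripper_force: 49.7
```

Call:
step_arm(moves=[-1,0,0,0.004,0,0,0,-1,0,0,0.004,0,0,0,-1,0,0,0.004,0,0,0,-1,0,0,0.004,0,0,0,-1,0,0,0.003,0,0,0,-1,0,0,0,0,0,0])

```text
t: 17.45
position: [0.4927, 0.2565, 0.0693]
ee_rot: [0.0, 0.992, 0.124, -0.0]
wrist_force: [3.6, 1.2, -3.4]
finger_gap: 0.0209
gripper_force: 49.5
```

Call:
step_arm(moves=[-1,0.0012,0.0003,0.001,0,0,0,-1,0,0,0.0005,0,0,0,-1,0,0,0,0,0,0])

```text
t: 17.75
position: [0.4938, 0.2564, 0.0682]
ee_rot: [0.0, 0.992, 0.124, -0.0]
wrist_force: [0.1, 0.6, 1.0]
finger_gap: 0.0205
gripper_force: 49.9
```

Call:
step_arm(moves=[0.1,0,0,0,0,0,0,0.1,0,0,0,0,0,0,0.1,0,0,0,0,0,0,0.1,0,0,0,0,0,0,0.1,0,0,0,0,0,0,0.1,0,0,0,0,0,0])

```text
t: 18.35
position: [0.494, 0.2565, 0.0683]
ee_rot: [0.0, 0.992, 0.124, -0.0]
wrist_force: [-0.2, -0.2, -0.5]
finger_gap: 0.0466
gripper_force: 0.0
```

Call:
step_arm(moves=[0.1,0,0,-0.015,0,0,0,0.1,0,0,-0.025,0,0,0,0.1,0,0,-0.03,0,0,0,0.1,0,0,-0.03,0,0,0,0.1,0,0,-0.03,0,0,0,0.1,0,0,-0.03,0,0,0,0.1,0,0,0,0,0,0,0.1,0,0,0,0,0,0])

```text
t: 19.15
position: [0.4942, 0.2566, 0.2298]
ee_rot: [-0.0, 0.992, 0.124, 0.001]
wrist_force: [-1.1, 1.2, 0.6]
finger_gap: 0.0466
gripper_force: 0.0
```

```bash
python3 - <<'E'
from h import *
a=bot.get_image('scene');s=bot.sense();print(s['t'],s['position'])
print([(np.round(d['location'],4).tolist(),round(d['p'],2)) for d in bot.landmark_of('scene','gauge')][:6])
cv2.imwrite('pics/end.png',cv2.resize(a[180:250,312:382,::-1],(600,600),interpolation=cv2.INTER_CUBIC))
E
```

```text
19.2 [0.49379399 0.25644529 0.22833894]
[([0.585, 0.2169, 0.0028], 0.83), ([0.4916, 0.3489, -0.0035], 0.81), ([0.4929, 0.2584, 0.0082], 0.68), ([0.5754, 0.271, -0.0012], 0.47), ([0.3904, 0.2591, 0.002], 0.45)]
```

View pics/end.png

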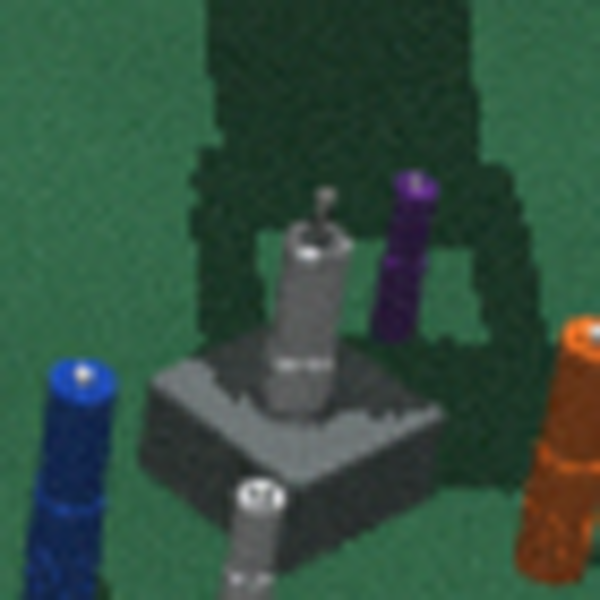

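The gauge stands upright and home in the block, its top ring at (318,240) and the rod out at about (325,195). The gripper is clear.

```bash
python3 -c "
from bench import bot
print(bot.close_job())"
```

```text
the job is handed in; nothing more can be done
None
```

I pressed the gauge onto the stem to its hard stop for about 1.5 s at roughly 18 N, put it back upright in its stand with the rod out, and handed the job in at about 19 s; no verdict was shown.

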